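# Zero the slide gauge and hold its carriage at the detent over the valve plate

### The job

Check the lapped valve plate on the slide gauge: with the carriage still parked over the master block, press the readout's keys one at a time, the round power key, then the square range key, then the long zero key, each fully down and let up again. Then take the carriage by its upright steel grip post and slide it along the rail until its ball plunger drops into the notch of the detent block beside the plate, without running on past the notch. Finish there, still gripping the post and keeping the carriage still in the notch; do not touch the valve plate or disturb the rings, spacer and reed clamp lying about.

Things in the scene. Friction and masses are not known exactly. Their poses are not given: they have to be found in the camera images.
- gauge: Bench slide gauge, fixed to the bench: grey cast base 190 x 320 x 25 mm with a steel rail on a riser. Origin: centre of the base's underside, on the bench; x across the rail, y along it, z up. The rail runs along y at x = -55 mm, top 69 mm above the bench, with a stop at each end. A steel master block, 34 x 40 mm, top 41 mm high, stands at x = 42, y = -110 mm. The gauge is turned up to 0.3 rad.
- carriage (a joint): Travel of the carriage along the rail in metres: 0 at the -y end stop, growing towards the gauge's +y, up to 0.21. It starts at 0 to 0.012 with its probe over the master block (parked: below 0.02). It weighs 0.4 to 0.8 kg, has about 1.2 N of friction and stays where it is left.
- probe_tip (a point): Lower end of the slim non-contact gap probe, 12 mm in diameter, on the carriage's arm, which reaches towards the gauge's +x; the probe stands 97 mm from the rail axis, passes 2 mm above the valve plate and the master, and has a black cap whose top is 116 mm above the bench. The ball plunger is on the same arm, 40 mm from the rail axis.
- grip: Grip post of the carriage: an upright steel cylinder, 24 mm in diameter and 40 mm high, over the rail axis on the carriage's flat top. Origin: centre of its foot, 88 mm above the bench. It revolves stiffly on its own axis. Its top is 128 mm above the bench. Nothing within 85 mm of its axis reaches higher than 91 mm above the bench (farther out only the probe's cap does).
- grip_mid (a point): Point on the axis of the grip post to put the TCP at: 114 mm above the bench, 26 mm above the post's foot.
- ball (a point): Lowest point of the plunger's steel ball (12 mm in diameter), under the carriage's arm. The spring holds it out with 4 N and adds 1 N per mm pressed in. With the ball free this point is 3.2 mm below the top of the detent block.
- nest: Aluminium nest plate 115 x 100 x 8 mm on the gauge's base, carrying the valve plate and, on its -x edge, the detent block; fixed, its axes are those of the gauge. Origin: on its underside, 25 mm above the bench, on the gauge's line x = 0 and level in y with the notch, 0 to 60 mm towards +y of the gauge's middle.
- notch (a point): Middle of the notch in the steel detent block, level with the block's top, 52 mm above the bench; axes as the gauge. The block is 54 mm long along y: ramp 15 mm at 15 degrees, flat 7, notch 10 mm wide, flat 7, ramp down. Climbing the ramp takes about 2 N besides the friction, the flat none; in the notch the ball drops 2.7 mm and centres itself; pushing on out of it takes 7 to 10 N.
- valve_plate: Polished steel suction valve plate, a disc 84 mm in diameter and 8 mm thick with a ring of eight round ports, lying loose among four pins on the nest. Origin: centre of its underside, 33 mm above the bench. When the ball is in the notch the probe stands over its centre.
- readout: Grey gauge readout, fixed to the bench, 150 mm deep and 150 mm wide: a low key deck 40 mm high on the side towards the robot and, behind it, a raised display 85 mm high, rising from 45 mm behind the line of the keys. Origin: centre of its underside; x from the keys to the display, y along the row of keys. It stands left or right of the gauge.
- power_top (a point): Centre of the top of the round power key, 20 mm in diameter: the key at the readout's +y end of the row. All three keys are the same off-white, in a row 46 mm apart, 40 mm to the readout's -x side of its origin, tops 50 mm above the bench, 10 mm proud of the deck.
- range_top (a point): Centre of the top of the square range key, 19 x 19 mm, in the middle of the row.
- zero_top (a point): Centre of the top of the long zero key, 16 mm by 34 mm (long side along the row), at the readout's -y end of the row.
- power_key (a joint): Depression of the power key in metres: 0 up, 0.005 fully down (1.5 N to start, 4 N at the bottom, springs back). It counts as pressed beyond 0.0035 and as up below 0.0015.
- range_key (a joint): Depression of the range key, as the power key.
- zero_key (a joint): Depression of the zero key, as the power key.
- reed_clamp: Yellow polymer reed clamp, 92 x 28 x 14 mm, lying loose on the wood on the other side of the gauge from the readout. Origin: centre of its underside. Leave alone.
- lap_ring_a: Steel lapping ring, 76 mm outside, 54 mm inside, 20 mm high, lying on the magnetic strip (12 mm high) along the far edge of the bench. Origin: centre of its underside. Leave alone.
- lap_ring_b: Steel lapping ring, 60 mm outside, 42 mm inside, 24 mm high, lying on the same strip. Leave alone.
- spacer: Knurled brass spacer, a tube 30 mm outside and 28 mm high, standing on the same strip. Leave alone.
There are look-alikes about, which are no part of the job. What is shaped like the readout but purple is not meant.

How it is judged:
On the way, in this order (a step that is already met when the one before it is completed fails the run):
1. the power key is pressed down alone, the carriage still parked over the master (value of joint power_key above 0.0035 m and value of joint each of range_key, zero_key below 0.0015 m and value of joint carriage below 0.02 m), for 0.05 s.
2. then the range key is pressed down alone, the carriage still parked (value of joint range_key above 0.0035 m and value of joint each of power_key, zero_key below 0.0015 m and value of joint carriage below 0.02 m), for 0.05 s.
3. then the zero key is pressed down alone, the carriage still parked (value of joint zero_key above 0.0035 m and value of joint each of power_key, range_key below 0.0015 m and value of joint carriage below 0.02 m), for 0.05 s.
4. the fingers hold the grip post with the ball in the notch (y of ball in the frame of notch between -0.0025 and 0.0025 m and z of ball in the frame of notch below -0.0004 m and contact force between the fingers and grip above 5 N), for 0.3 s.
At the end, for the whole second after the job is handed in: The plunger's ball is in the notch of the detent block (within 2.5 mm of its middle along the rail and at least 0.4 mm below the block's top), the carriage is still (under 5 mm/s), the fingers still grip its post (over 5 N), and all three keys are up (all of step 4 and velocity of joint carriage between -0.005 and 0.005 m/s and value of joint each of power_key, range_key, zero_key below 0.0015 m); the arm keeps its last pose, push and grip.
It fails at once if the carriage is run past the notch by more than 7 mm (y of ball in the frame of notch above 0.007 m).
It fails at once if two keys are pressed at once (value of joint each of power_key, range_key above 0.0025 m or value of joint each of range_key, zero_key above 0.0025 m or value of joint each of power_key, zero_key above 0.0025 m).
It fails at once if a key is pressed after the carriage has left the master (value of joint carriage above 0.025 m and value of joint any of power_key, range_key, zero_key above 0.0025 m).
It fails at once if the robot touches the valve plate, or the plate is shifted by more than 5 mm (contact force between any of the fingers, the arm and valve_plate above 1 N or distance of valve_plate from where it was at the start of the episode above 0.005 m).
It fails at once if a ring, the spacer or the reed clamp is moved by more than 15 mm (distance of any of reed_clamp, lap_ring_a, lap_ring_b, spacer from where it was at the start of the episode above 0.015 m).
It also fails if it takes over 64 s, if anything falls off the work surface, if the arm or the gripper's body presses on something with over 40 N, if the wrist force passes 120 N, or if a joint passes its speed limit or range.

### The arm

A 6-joint arm with a two-finger parallel gripper is mounted at the origin on the work surface. World frame = base frame: x ahead of the robot, y to its left, z up, the work surface at z = 0. Lengths are in m, angles in rad, forces in N, time in s.
With the tool pointing down it reaches from about 0.3 to 0.775 m from the base axis. Payload 14.6 kg.
Tool frame: the origin (TCP) lies between the finger pads, 19 mm behind the fingertips; this is the grasp point; z points along the fingers, y is the line along which they close (so a half turn about z gives the same grasp; the last joint's range is limited). The gripper opens to 94 mm and grips with 3 to 60 N. Pads are 16 mm wide; open, the fingers measure 119 mm over their backs; the gripper's body (75 mm by 177 mm) begins 78 mm behind the grasp point.
Start: joints at [-1.354, 0.3, 1.521, -0, 1.321, -0.067], TCP at [0.154, -0.528, 0.224] pointing down, gripper open.
Joint ranges: [-3.03, 3.03], [-0.79, 2.21], [0.23, 2.52], [-1.04, 4.18], [0, 3.07], [-2.55, 2.55]. Speed limits (rad/s): [2.22, 2.22, 2.57, 3.14, 3.14, 3.14].

### API

Orientations are given as [roll, pitch, yaw] about the fixed x, y, z axes, in that order (R = Rz(yaw) Ry(pitch) Rx(roll)).
In Python, from station import ctrl, cams gives the robot as it stands. The module is installed in compiled form; this text tells all that it offers.
- The arm moves only by the tool arm_command, never from a script. Its argument "plan" is a list that holds one entry, the list of rows, each a list of 7 numbers: the shift along the tool's x, y, z in fractions of the full range, 1 being 400 mm, then the turn, a rotation vector about the tool's x, y, z in fractions of the full range, 1 being 2 rad, then the closure, from -1 (fully open) to 1 (shut). A call has 1 to 12 rows; each row is the pose to reach, as a shift and turn from the pose commanded when the call began, along the tool's axes at that moment; what a row does not reach only later rows make up. A row lasts 1/10 s, in which the tool goes at most 50 mm and 8.59 degrees, less where a joint would pass 70% of its speed; a pose out of reach is approached as far as the arm can. Shift and turn numbers lie between -1 and 1, and a call with a number outside is refused. A call with a gripper value outside its range is refused whole. The fingers move at their own pace and stop on an object; "squeeze" is the grip in N (left out, the last holds). Time passes only in rows, so rows that repeat a pose let the fingers close. It gives the time, the measured TCP pose, the force, the opening and the grip force at its end, in the units of the state.
- ctrl.get_obs(): the state, without advancing time (a new reading comes with each control period).
- cams.camera(name): name is "side" or "top" or "wrist"; returns (picture, depth): 420x560x3 uint8, blue, green, red; 420x560 float32, m along the optical axis (not along the pixel's ray), 0 where there is no reading.
- cams.camera_info(name): a dict with "fx", "fy", "cx", "cy" (pixels), "world_to_cam" (4x4, takes a point from world to camera coordinates). Camera axes: x right, y down, z forward; pixel columns grow to the right and rows downward; lengths in m; the calibration is good to about 2 mm. A picture is of the moment at which its call begins: read the wrist's pose just before it. camera_info takes no time and is no camera call; for the wrist camera it gives the pose at the moment of the call.
- ctrl.hand_in(): hands the job in; it is judged then, once.
The state is a dict: "time_s": time; "qpos": joint angles; "joint_vel": joint speeds; "tau": joint torques, N m; "ee_pos": TCP position; "eef_rot": TCP orientation; "force": force on the tool from outside, world axes, zero at the start; "moment": the same for the moment, N m; "grip_width": finger opening in m; "grip_force": force on a finger pad.
Only numpy, scipy, OpenCV 4.12 (cv2) and the standard library are available. Lean on these libraries where they do the work, as an engineer would, in place of code of your own. Each camera call takes 0.05 s, during which the arm holds its last target. There are 200 camera calls.

## Working session

There is one attempt and no reset: what is moved stays moved. The work goes in short steps, Python scripts to look and compute and a tool call to move; the robot and the scene stay as the last step left them, time stands still between calls to the robot, and variables do not carry over. Pictures are saved under pics/ and viewed, at most 10 in all, crops included, and the job is handed in when it is done.

Besides the shell and the picture viewer there is one more tool, called after "Request:" in YAML: its name, and indented under it one key for each argument. arm_command: Moves the arm, as the interface text tells. Its arguments: {"type":"object","properties":{"plan":{"type":"array"},"squeeze":{"type":"number"}},"required":["plan"]}

```bash
mkdir -p pics; cat > h.py <<'E'
import numpy as np, cv2
from station import ctrl, cams
from scipy.spatial.transform import Rotation as R
def snap(n,f):
    i=cams.camera_info(n); p,d=cams.camera(n); cv2.imwrite(f'pics/{f}.png',p); np.savez(f'pics/{f}.npz',p=p,d=d,T=i['world_to_cam'],k=[i['fx'],i['fy'],i['cx'],i['cy']]); return p,d
def load(f): return np.load(f'pics/{f}.npz')
def pt(f,u,v,z=None):
    """world point of pixel: from depth, or on plane z"""
    L=load(f); fx,fy,cx,cy=L['k']; T=np.linalg.inv(L['T'])
    r=np.array([(u-cx)/fx,(v-cy)/fy,1])
    if z is None: return T[:3,:3]@(r*L['d'][int(v),int(u)])+T[:3,3]
    r=T[:3,:3]@r; o=T[:3,3]; return o+r*(z-o[2])/r[2]
def proj(f,P):
    L=load(f); fx,fy,cx,cy=L['k']; c=L['T'][:3,:3]@P+L['T'][:3,3]; return fx*c[0]/c[2]+cx,fy*c[1]/c[2]+cy
def tool(P):
    """shift in tool mm to a world point"""
    o=ctrl.get_obs(); return o
E
python3 - <<'E'
from h import *
a,_=snap('top','top0'); b,_=snap('side','side0')
o=ctrl.get_obs(); print({k:np.round(v,3) for k,v in o.items()})
E
```

```text
{'time_s': np.float64(0.1), 'qpos': array([-1.354,  0.3  ,  1.522, -0.   ,  1.321, -0.067]), 'joint_vel': array([ 0.   ,  0.   , -0.001,  0.   , -0.   ,  0.   ]), 'tau': array([-0.0000e+00, -5.3264e+01, -3.5329e+01,  7.1000e-02,  2.3000e-02,
       -0.0000e+00]), 'ee_pos': array([ 0.154, -0.528,  0.224]), 'eef_rot': array([-3.141, -0.   ,  0.284]), 'force': array([ 0.308,  0.214, -0.114]), 'moment': array([-0.01 , -0.043, -0.035]), 'grip_force': np.float64(0.0), 'grip_width': np.float64(0.094)}
```

View pics/top0.png

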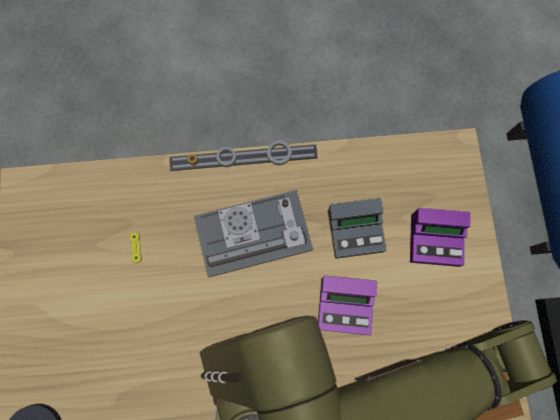

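View pics/side0.png

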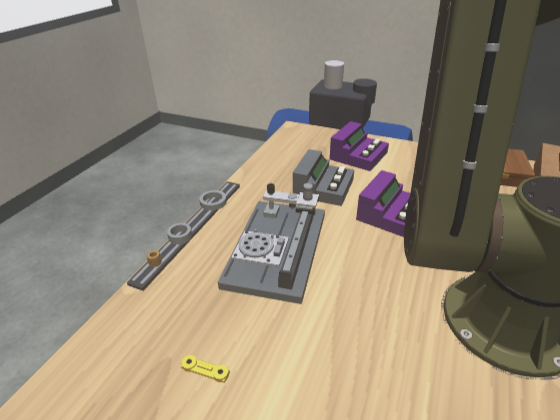

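Top view: the grey readout is at about (357,228), with keys at (345,243), (361,241) and (376,240). The gauge is at about (253,232), with the carriage at its right end and the post at about (294,236). The purple look-alikes are at (440,237) and (348,305).

```bash
python3 - <<'E'
from h import *
L=load('top0'); p=L['p']; cv2.imwrite('pics/topc.png',cv2.resize(p[185:285,190:390],None,fx=4,fy=4,interpolation=cv2.INTER_CUBIC))
print(L['k'],np.linalg.inv(L['T'])[:3].round(3))
for n,u,v in [('pow',345,243),('range',361,241),('zero',376,240),('post',294,236),('cap',285,203),('deck',352,250),('base',262,260)]: print(n,pt('top0',u,v).round(3))
E
```

```text
[467.49666849 467.49666849 282.18544376 217.72600138] [[-8.90e-02 -9.73e-01  2.13e-01  2.58e-01]
 [-9.96e-01  8.80e-02 -1.80e-02 -8.70e-02]
 [-1.00e-03 -2.13e-01 -9.77e-01  1.39e+00]]
pow [ 0.459 -0.287  0.048]
range [ 0.461 -0.334  0.047]
zero [ 0.46  -0.377  0.049]
post [ 0.479 -0.138  0.127]
cap [ 0.577 -0.122  0.117]
deck [ 0.439 -0.306  0.038]
base [ 0.435 -0.042  0.023]
```

View pics/topc.png

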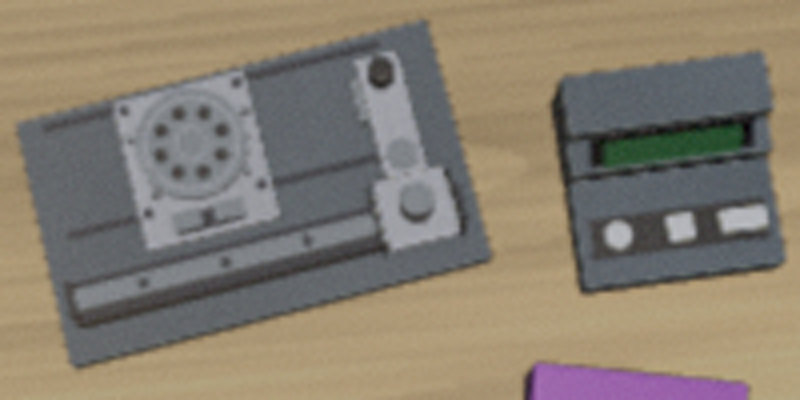

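```bash
cat >> h.py <<'E'
def go(P,yaw):
    o=ctrl.get_obs(); M=R.from_euler('xyz',o['eef_rot']); G=R.from_euler('xyz',[np.pi,0,yaw])
    print('t',round(o['time_s'],2),'at',o['ee_pos'].round(4),'shift mm',(M.inv().apply(np.array(P)-o['ee_pos'])*1000).round(1),'rot',(M.inv()*G).as_rotvec().round(4))
E
python3 - <<'E'
from h import *
f='top0'
for n,u,v,z in [('pow',344.5,243.75,.05),('range',360.25,241.75,.05),('zero',375.75,239.75,.05),('post',294.2,235.2,.128),('cap',285.1,202.6,.116)]:print(n,pt(f,u,v,z).round(4))
go([.42,-.32,.25],0.0)
E
```

```text
pow [ 0.4569 -0.2848  0.05  ]
range [ 0.4587 -0.331   0.05  ]
zero [ 0.4605 -0.3766  0.05  ]
post [ 0.4813 -0.1387  0.128 ]
cap [ 0.5783 -0.1225  0.116 ]
t 0.1 at [ 0.1539 -0.5278  0.2237] shift mm [ 313.6 -125.   -26.1] rot [-1.000e-03  1.000e-04  2.838e-01]
```

Units first: shifts go in shares of 400 mm and turns go in shares of 2 rad. So 314 mm / 400 = 0.785, -125 mm / 400 = -0.3125, 0.244 rad / 2 = 0.122.

Request:
arm_command:
  plan:
    - [[0.785,-0.3125,-0.065,0,0,0.122,1],[0.785,-0.3125,-0.065,0,0,0.122,1],[0.785,-0.3125,-0.065,0,0,0.122,1],[0.785,-0.3125,-0.065,0,0,0.122,1],[0.785,-0.3125,-0.065,0,0,0.122,1],[0.785,-0.3125,-0.065,0,0,0.122,1],[0.785,-0.3125,-0.065,0,0,0.122,1],[0.785,-0.3125,-0.065,0,0,0.122,1],[0.785,-0.3125,-0.065,0,0,0.122,1],[0.785,-0.3125,-0.065,0,0,0.122,1],[0.785,-0.3125,-0.065,0,0,0.122,1],[0.785,-0.3125,-0.065,0,0,0.122,1]]
  squeeze: 20

```text
time_s: 1.3
ee_pos: [0.4198, -0.3207, 0.2502]
eef_rot: [-3.142, 0.0, 0.038]
force: [0.2, -0.0, 0.5]
grip_width: 0.0018
grip_force: 0.0
```

```bash
python3 - <<'E'
from h import *
o=ctrl.get_obs(); print(o['ee_pos'],o['eef_rot'],o['grip_width'],o['time_s'])
snap('wrist','w1')
for P in [(.4569,-.2848,.05),(.4587,-.331,.05),(.4605,-.3766,.05),(.4813,-.1387,.128)]: print(proj('w1',np.array(P)))
E
```

```text
[ 0.41976696 -0.32073569  0.25018724] [-3.14151184e+00  1.19802214e-04  3.83576083e-02] 0.0018291155485443845 1.3
(np.float64(245.71044436499398), np.float64(156.0061712554732))
(np.float64(284.09361904036246), np.float64(155.96240512650786))
(np.float64(321.97668892750426), np.float64(155.89967356838633))
(np.float64(80.27096178015009), np.float64(132.4265751260249))
```

View pics/w1.png

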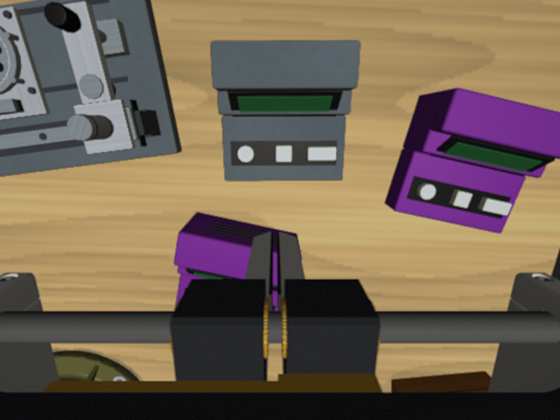

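Wrist view: the grey readout's keys are at (246,154), (284,154) and (322,153.5), within about 2 px of where the top view predicts. Now I'll move above the power key.

```bash
python3 - <<'E'
from h import *
for u,v in [(246,154),(284,154),(322,153.6)]: print(pt('w1',u,v,.05).round(4),pt('w1',u,v).round(4))
go([.458,-.2852,.085],.039)
E
```

```text
[ 0.4593 -0.2851  0.05  ] [ 0.4595 -0.2853  0.0519]
[ 0.461  -0.3308  0.05  ] [ 0.4611 -0.3308  0.0502]
[ 0.4632 -0.3764  0.05  ] [ 0.4633 -0.3763  0.0508]
t 1.35 at [ 0.4199 -0.3206  0.2502] shift mm [ 39.5 -33.9 165.2] rot [-0.0001  0.0001 -0.0005]
```

To row units: 186.5 mm / 400 = 0.4663, 165 mm / 400 = 0.4125.

Request:
arm_command:
  plan:
    - [[0.1,-0.085,0.25,0,0,0,1],[0.1,-0.085,0.3625,0,0,0,1],[0.1,-0.085,0.4125,0,0,0,1],[0.1,-0.085,0.435,0,0,0,1],[0.1,-0.085,0.45,0,0,0,1],[0.1,-0.085,0.4575,0,0,0,1],[0.1,-0.085,0.4625,0,0,0,1],[0.1,-0.085,0.4663,0,0,0,1],[0.1,-0.085,0.4663,0,0,0,1],[0.1,-0.085,0.4663,0,0,0,1]]

```text
time_s: 2.35
ee_pos: [0.4595, -0.2852, 0.0648]
eef_rot: [3.14, -0.002, 0.04]
force: [0.3, -2.3, 3.6]
grip_width: 0.0004
grip_force: 1.7
```

To row units: 2 mm / 400 = 0.005, 1 mm / 400 = 0.0025.

Request:
arm_command:
  plan:
    - [[0,0,0.0025,0,0,0,1],[0,0,0.005,0,0,0,1],[0,0,0.005,0,0,0,1],[0,0,0.005,0,0,0,1]]

```text
time_s: 2.75
ee_pos: [0.4596, -0.2852, 0.0637]
eef_rot: [3.14, -0.002, 0.04]
force: [-5.9, 0.3, 20.3]
grip_width: 0.0003
grip_force: 10.8
```

To row units: 46 mm / 400 = 0.115, -25 mm / 400 = -0.0625.

Request:
arm_command:
  plan:
    - [[0,0,-0.0375,0,0,0,1],[0,0,-0.0625,0,0,0,1],[0,0.115,-0.0625,0,0,0,1],[0,0.115,-0.0625,0,0,0,1],[0,0.115,-0.035,0,0,0,1],[0,0.115,-0.0175,0,0,0,1],[0,0.115,-0.01,0,0,0,1],[0,0.115,-0.005,0,0,0,1],[0,0.115,-0.0013,0,0,0,1],[0,0.115,-0.0013,0,0,0,1],[0,0.115,-0.0013,0,0,0,1]]

```text
time_s: 3.85
ee_pos: [0.4607, -0.3296, 0.0637]
eef_rot: [-3.141, 0.001, 0.041]
force: [-11.2, 8.0, 22.3]
grip_width: 0.0004
grip_force: 11.3
```

Range key is fully down, so the zero key is next.

To row units: 46 mm / 400 = 0.115, -25 mm / 400 = -0.0625.

Request:
arm_command:
  plan:
    - [[0,0,-0.0375,0,0,0,1],[0,0,-0.0625,0,0,0,1],[0,0.115,-0.0625,0,0,0,1],[0,0.115,-0.0625,0,0,0,1],[0,0.115,-0.035,0,0,0,1],[0,0.115,-0.0175,0,0,0,1],[0,0.115,-0.01,0,0,0,1],[0,0.115,-0.005,0,0,0,1],[0,0.115,0,0,0,0,1],[0,0.115,0,0,0,0,1],[0,0.115,0,0,0,0,1]]

```text
time_s: 4.95
ee_pos: [0.4627, -0.3756, 0.0637]
eef_rot: [-3.141, 0.0, 0.04]
force: [-8.0, 9.5, 19.7]
grip_width: 0.0007
grip_force: 9.8
```

To row units: -260 mm / 400 = -0.65, -205 mm / 400 = -0.5125, -0.14 rad / 2 = -0.07.

Request:
arm_command:
  plan:
    - [[0,0,-0.1,0,0,0,1],[0,0,-0.225,0,0,0,1],[-0.05,-0.1,-0.35,0,0,0,0],[-0.15,-0.65,-0.5125,0,0,-0.07,-1],[-0.15,-0.65,-0.5125,0,0,-0.07,-1],[-0.15,-0.65,-0.5125,0,0,-0.07,-1],[-0.15,-0.65,-0.5125,0,0,-0.07,-1],[-0.15,-0.65,-0.5125,0,0,-0.07,-1],[-0.15,-0.65,-0.5125,0,0,-0.07,-1],[-0.15,-0.65,-0.5125,0,0,-0.07,-1],[-0.15,-0.65,-0.5125,0,0,-0.07,-1],[-0.15,-0.65,-0.5125,0,0,-0.07,-1]]

```text
time_s: 6.15
ee_pos: [0.3924, -0.1198, 0.2666]
eef_rot: [-3.141, 0.001, 0.179]
force: [0.3, 1.2, -0.1]
grip_width: 0.0771
grip_force: 0.0
```

```bash
python3 - <<'E'
from h import *
p,d=snap('wrist','w2'); cv2.imwrite('pics/w2c.png',cv2.resize(p[:280],(800,400),interpolation=cv2.INTER_CUBIC))
o=ctrl.get_obs(); print(o['ee_pos'],o['eef_rot'],o['grip_width'],o['time_s'])
E
```

```text
[ 0.39241993 -0.11976204  0.26660611] [-3.14089863e+00  1.14246523e-03  1.78525921e-01] 0.08107371585538668 6.2
```

View pics/w2c.png

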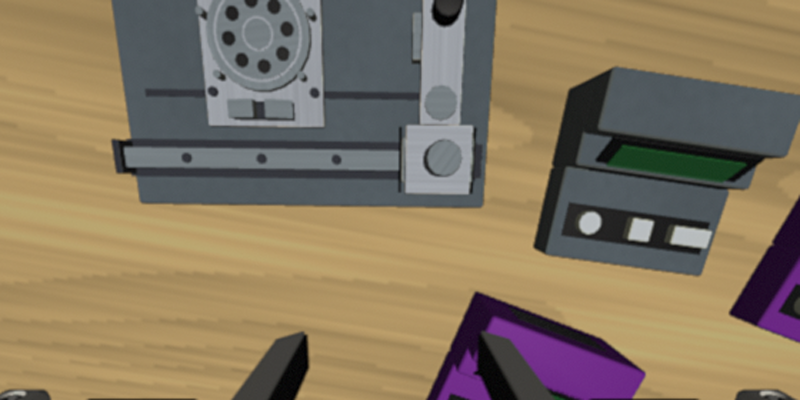

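Wrist view (crop ×0.7): the post top is at (443,158), the notch at (260,109), the valve plate centre at (258,34), and the rail holes at (186,157), (261,158) and (336,159).

```bash
python3 - <<'E'
from h import *
q=lambda u,v,z: pt('w2',u*.7,v*.7,z)
post=q(443,158,.128); n=q(260,109,.052); vp=q(258,34,.041); a=q(186,157,.069); b=q(336,159,.069)
d=a-b; yaw=np.arctan2(-d[0],d[1]); print('yaw',yaw,'nest yaw',np.arctan2((vp-n)[1],(vp-n)[0]))
Y=np.array([-np.sin(yaw),np.cos(yaw),0]); X=np.array([np.cos(yaw),np.sin(yaw),0])
for m in ('notch',n),('vp',vp),('b',b): print(m[0],'rel post X,Y',(m[1]-post)@X,(m[1]-post)@Y)
print('post',post, 'depth', pt('w2',310,110), 'notch',n, 'cap', q(447,5,.116))
# top view
post2=pt('top0',294.2,235.2,.128)
n2=pt('top0',190+209/4,185+216/4,.052); v2=pt('top0',190+190/4,185+142/4,.041)
print('top',post2,(n2-post2)@X,(n2-post2)@Y,(v2-post2)@Y)
go([post[0],post[1],.16],yaw)
E
```

```text
yaw 0.16543319590645064 nest yaw 0.18118339619720708
notch rel post X,Y 0.03934988274727059 0.14300107171400656
vp rel post X,Y 0.09711789483129811 0.14391100471797208
b rel post X,Y 0.00043011782215523695 0.07945743576204534
post [ 0.48522635 -0.13794482  0.128     ] depth [ 0.48563585 -0.13753711  0.12990246] notch [0.50048963 0.009584   0.052     ] cap [ 0.57804244 -0.12223141  0.116     ]
top [ 0.48128382 -0.13870267  0.128     ] 0.039947572586533725 0.14345797108635258 0.1445000965367829
t 6.2 at [ 0.3924 -0.1198  0.2666] shift mm [ 88.2  34.4 106.5] rot [-0.0007  0.0011  0.0131]
```

To row units: 151 mm / 400 = 0.3775, 140 mm / 400 = 0.35, 0.006 rad / 2 = 0.003.

Request:
arm_command:
  plan:
    - [[0.2175,0.0863,0.15,0,0,0.003,-1],[0.2175,0.0863,0.15,0,0,0.003,-1],[0.2175,0.0863,0.225,0,0,0.003,-1],[0.2175,0.0863,0.3,0,0,0.003,-1],[0.2175,0.0863,0.35,0,0,0.003,-1],[0.2175,0.0863,0.3775,0,0,0.003,-1],[0.2175,0.0863,0.3775,0,0,0.003,-1],[0.2175,0.0863,0.3775,0,0,0.003,-1]]

```text
time_s: 7.0
ee_pos: [0.4845, -0.1378, 0.117]
eef_rot: [3.141, -0.001, 0.173]
force: [-0.3, -0.1, -0.4]
grip_width: 0.0941
grip_force: 0.0
```

```bash
python3 - <<'E'
from h import *
o=ctrl.get_obs();print(o['ee_pos'],o['eef_rot'],o['force'],o['grip_width'])
p,d=snap('wrist','w3')
E
```

```text
[ 0.48453579 -0.13781352  0.11698355] [ 3.14117841e+00 -7.16312074e-04  1.73365955e-01] [-0.25491604 -0.07335507 -0.3778738 ] 0.09411218646335702
```

View pics/w3.png

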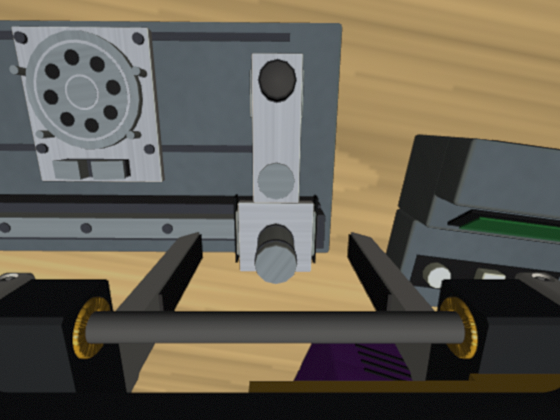

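Post top is at about (276,264), centred between the fingers. The notch is at about (91,168) and the plate centre at (82,92). I'll close on the post.

To row units: 2.5 mm / 400 = 0.0063.

Request:
arm_command:
  plan:
    - [[0,0,0.0063,0,0,0,0.3],[0,0,0.0063,0,0,0,1],[0,0,0.0063,0,0,0,1],[0,0,0.0063,0,0,0,1],[0,0,0.0063,0,0,0,1],[0,0,0.0063,0,0,0,1],[0,0,0.0063,0,0,0,1],[0,0,0.0063,0,0,0,1]]
  squeeze: 30

```text
time_s: 7.85
ee_pos: [0.4842, -0.1374, 0.1137]
eef_rot: [-3.142, 0.0, 0.174]
force: [0.3, 0.3, -0.6]
grip_width: 0.0336
grip_force: 0.0
```

```bash
python3 - <<'E'
from h import *
post=pt('w3',276,264,.128); n=pt('w3',91,168,.052); vp=pt('w3',82,92,.041);a=pt('w3',5,228,.069);b=pt('w3',168,228,.069)
d=a-b; yaw=np.arctan2(-d[0],d[1]); print('yaw',yaw)
yaw=.172
Y=np.array([-np.sin(yaw),np.cos(yaw),0]); X=np.array([np.cos(yaw),np.sin(yaw),0])
o=ctrl.get_obs();print(post,(n-post)@X,(n-post)@Y,(vp-post)@X,(vp-post)@Y,o['ee_pos'],o['eef_rot'])
# absolute travel estimates from each view: notch minus current TCP
for f,u,v in [('w2',182,76.3),('w3',91,168),('top0',242.25,239)]:
    print(f,(pt(f,u,v,.052)-o['ee_pos'])@Y)
E
```

```text
yaw 0.1725855153521403
[ 0.48610855 -0.13851896  0.128     ] 0.04216932292600521 0.14063373656703193 0.09764807509427903 0.14499024122597456 [ 0.48417365 -0.13740769  0.11373228] [-3.14156450e+00  2.91845309e-05  1.73818889e-01]
w2 0.1420302079682919
w3 0.1392076991146501
top0 0.14241128295749644
```

Request:
arm_command:
  plan:
    - [[0,0,0,0,0,0,1],[0,0,0,0,0,0,1],[0,0,0,0,0,0,1],[0,0,0,0,0,0,1],[0,0,0,0,0,0,1]]

```text
time_s: 8.35
ee_pos: [0.4842, -0.1374, 0.1138]
eef_rot: [3.142, -0.0, 0.174]
force: [-0.0, -1.4, -0.0]
grip_width: 0.0235
grip_force: 30.0
```

To row units: -100 mm / 400 = -0.25, -97 mm / 400 = -0.2425.

Request:
arm_command:
  plan:
    - [[0,-0.01,0,0,0,0,1],[0,-0.03,0,0,0,0,1],[0,-0.055,0,0,0,0,1],[0,-0.085,0,0,0,0,1],[0,-0.115,0,0,0,0,1],[0,-0.145,0,0,0,0,1],[0,-0.175,0,0,0,0,1],[0,-0.205,0,0,0,0,1],[0,-0.2275,0,0,0,0,1],[0,-0.2425,0,0,0,0,1],[0,-0.25,0,0,0,0,1],[0,-0.25,0,0,0,0,1]]

```text
time_s: 9.55
ee_pos: [0.4672, -0.0375, 0.1138]
eef_rot: [-3.141, -0.002, 0.175]
force: [8.2, 2.9, -5.5]
grip_width: 0.0234
grip_force: 30.0
```

```bash
python3 - <<'E'
from h import *
o=ctrl.get_obs();print(o['ee_pos'],o['eef_rot'],o['force'],o['grip_width'],o['grip_force'])
p,d=snap('wrist','w4'); cv2.imwrite('pics/w4c.png',cv2.resize(p[0:300,80:480],(800,600),interpolation=cv2.INTER_CUBIC))
E
```

```text
[ 0.46721332 -0.03745234  0.11379182] [-3.14125575e+00 -1.68868058e-03  1.74708176e-01] [ 8.18317431  2.92041823 -5.48263608] 0.023389006931038188 29.99884843826294
```

View pics/w4c.png

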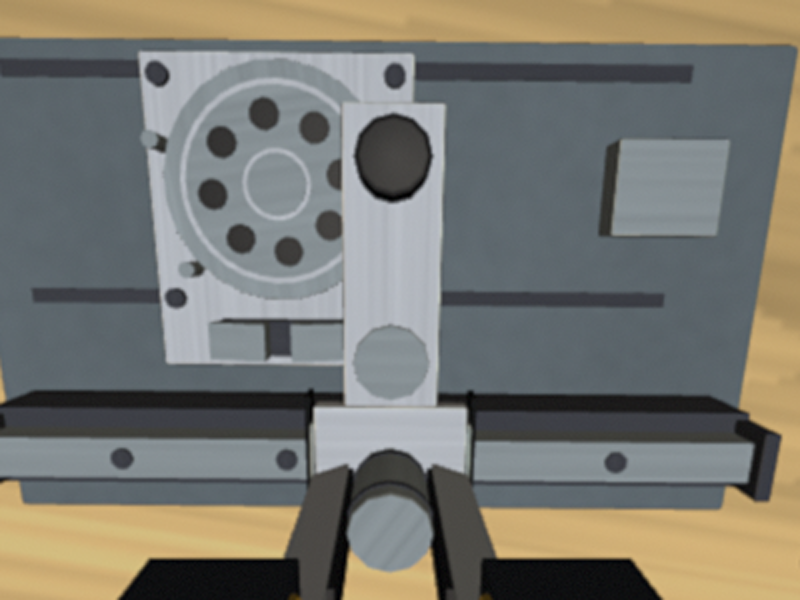

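Crop: the notch is at (278,342), i.e. image (219,171). The plate centre is at (276,184), i.e. (218,92). The carriage follows well.

```bash
python3 - <<'E'
from h import *
o=ctrl.get_obs(); yaw=.172
Y=np.array([-np.sin(yaw),np.cos(yaw),0])
n=pt('w4',219,171,.052); v=pt('w4',218,92,.041); post=pt('w4',390/2+80,533/2,.128); cap=pt('w4',393/2+80,157/2,.116); pl=pt('w4',390/2+80,362/2,.088)
print('notch',(n-o['ee_pos'])@Y,'vp',(v-o['ee_pos'])@Y,'post',(post-o['ee_pos'])@Y,'cap',(cap-o['ee_pos'])@Y,'plunger',(pl-o['ee_pos'])@Y)
a=pt('w4',122/2+80,458/2,.069);b=pt('w4',615/2+80,462/2,.069);d=a-b;print(np.arctan2(-d[0],d[1]))
E
```

```text
notch 0.04191409881622392 vp 0.04198292841651026 post -0.00028946868522519156 cap -0.00079826844785073 plunger -0.0002459882116036373
0.16559404040907044
```

To row units: -35 mm / 400 = -0.0875, -33 mm / 400 = -0.0825.

Request:
arm_command:
  plan:
    - [[0.0013,-0.01,0,0,0,0,1],[0.0018,-0.0225,0,0,0,0,1],[0.0018,-0.035,0,0,0,0,1],[0.002,-0.0475,0,0,0,0,1],[0.002,-0.06,0,0,0,0,1],[0.0023,-0.0725,0,0,0,0,1],[0.0023,-0.0825,0,0,0,0,1],[0.0025,-0.0875,0,0,0,0,1],[0.0025,-0.0875,0,0,0,0,1],[0.0025,-0.0875,0,0,0,0,1]]

```text
time_s: 10.6
ee_pos: [0.4617, -0.0037, 0.1138]
eef_rot: [-3.141, 0.0, 0.174]
force: [2.5, 4.2, -1.2]
grip_width: 0.0235
grip_force: 30.0
```

To row units: -2 mm / 400 = -0.005, -1 mm / 400 = -0.0025.

Request:
arm_command:
  plan:
    - [[0,-0.0025,0,0,0,0,1],[0,-0.005,0,0,0,0,1],[0,-0.005,0,0,0,0,1]]

```text
time_s: 10.9
ee_pos: [0.4615, -0.0023, 0.1138]
eef_rot: [3.141, -0.0, 0.174]
force: [3.9, 0.2, -1.3]
grip_width: 0.0236
grip_force: 30.0
```

Request:
arm_command:
  plan:
    - [[0,-0.0025,0,0,0,0,1],[0,-0.005,0,0,0,0,1],[0,-0.005,0,0,0,0,1]]

```text
time_s: 11.2
ee_pos: [0.4611, -0.0002, 0.1138]
eef_rot: [-3.141, -0.0, 0.174]
force: [3.6, 1.3, -0.7]
grip_width: 0.0236
grip_force: 30.0
```

To row units: -2 mm / 400 = -0.005, -1 mm / 400 = -0.0025.

Request:
arm_command:
  plan:
    - [[0,-0.0025,0,0,0,0,1],[0,-0.005,0,0,0,0,1],[0,-0.005,0,0,0,0,1]]

```text
time_s: 11.5
ee_pos: [0.4607, 0.002, 0.1138]
eef_rot: [-3.141, -0.0, 0.174]
force: [3.0, 4.2, -0.7]
grip_width: 0.0235
grip_force: 30.0
```

To row units: -1 mm / 400 = -0.0025, -0.5 mm / 400 = -0.0013.

Request:
arm_command:
  plan:
    - [[0,-0.0013,0,0,0,0,1],[0,-0.0025,0,0,0,0,1],[0,-0.0025,0,0,0,0,1],[0,-0.0025,0,0,0,0,1]]

```text
time_s: 11.9
ee_pos: [0.4606, 0.0028, 0.1138]
eef_rot: [-3.141, 0.0, 0.174]
force: [3.2, 2.5, -1.2]
grip_width: 0.0233
grip_force: 30.0
```

To row units: -1 mm / 400 = -0.0025, -0.5 mm / 400 = -0.0013.

Request:
arm_command:
  plan:
    - [[0,-0.0013,0,0,0,0,1],[0,-0.0025,0,0,0,0,1],[0,-0.0025,0,0,0,0,1],[0,-0.0025,0,0,0,0,1]]

```text
time_s: 12.3
ee_pos: [0.4604, 0.0037, 0.1137]
eef_rot: [-3.141, -0.0, 0.174]
force: [2.8, 2.1, -0.7]
grip_width: 0.0234
grip_force: 30.0
```

```bash
python3 - <<'E'
from h import *
o=ctrl.get_obs();print(o['ee_pos'],o['force'])
p,d=snap('wrist','w5'); cv2.imwrite('pics/w5c.png',cv2.resize(p[0:300,80:480],(800,600),interpolation=cv2.INTER_CUBIC))
Y=np.array([-np.sin(.17),np.cos(.17),0]);print((o['ee_pos']-[.46721,-.03745,.1138])@Y)
E
```

```text
[0.46042926 0.00367081 0.11373762] [ 2.83374202  2.07830274 -0.68442321]
0.041675220690638254
```

View pics/w5c.png

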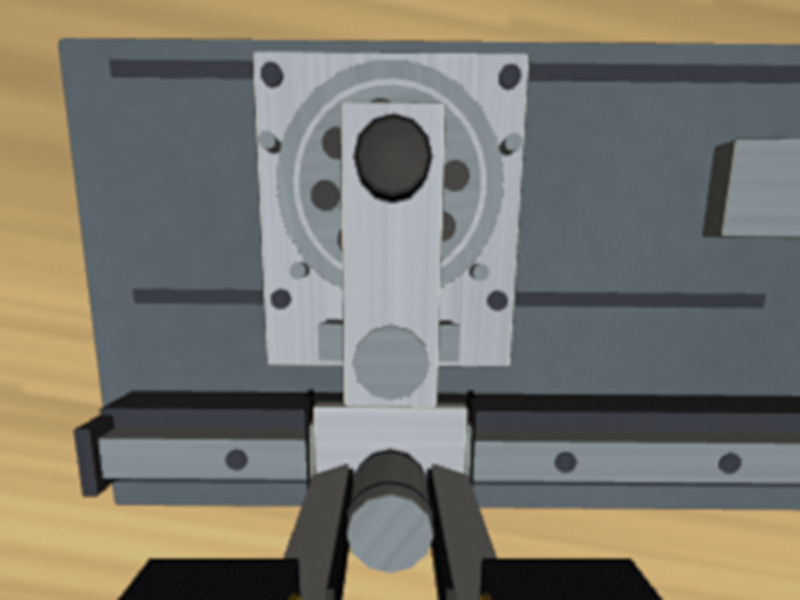

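The block's ends are at x = 319 and 460 (middle 389.5) and the plunger is at 391. It looks centred; I'll check it numerically.

```bash
python3 - <<'E'
from h import *
Y=np.array([-np.sin(.17),np.cos(.17),0]); g=lambda u,v,z:pt('w5',u/2+80,v/2,z)@Y*1000
print('block',(g(319,341,.052)+g(460,341,.052))/2,'len',g(319,341,.052)-g(460,341,.052))
print('disc',(g(277,176,.041)+g(504,176,.041))/2,'plunger',g(391,362,.09),'arm',(g(343,340,.085)+g(440,340,.085))/2,'post',g(390,533,.128),'cap',g(393,157,.116),'tcp',ctrl.get_obs()['ee_pos']@Y*1000)
E
```

```text
block -74.47371707518853 len 53.09576426076637
disc -74.64657266756919 plunger -74.91394222935546 arm -75.06580142147499 post -74.68181057762334 cap -75.08907684979616 tcp -74.27116446672781
```

To row units: -0.4 mm / 400 = -0.001.

Request:
arm_command:
  plan:
    - [[0,-0.001,0,0,0,0,1],[0,-0.001,0,0,0,0,1],[0,-0.001,0,0,0,0,1],[0,-0.001,0,0,0,0,1],[0,-0.001,0,0,0,0,1],[0,-0.001,0,0,0,0,1],[0,-0.001,0,0,0,0,1],[0,-0.001,0,0,0,0,1]]

```text
time_s: 13.15
ee_pos: [0.4604, 0.004, 0.1137]
eef_rot: [3.142, -0.0, 0.174]
force: [4.4, 1.3, -1.6]
grip_width: 0.0233
grip_force: 30.0
```

```bash
python3 -c "
from station import ctrl
print(ctrl.hand_in())"
```

```text
the job is handed in; nothing more can be done
None
```

I pressed the power, range and zero keys in order, slid the carriage to the notch (within about 0.5 mm of centre in the last camera check), and handed in at 13.2 s still gripping the post at 30 N; the hand-in returned no verdict.

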